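# Swing the bench magnifier over the bangle and lock it

### The arm

A 6-joint arm with a two-finger parallel gripper is mounted at the origin on the work surface. World frame = base frame: x ahead of the robot, y to its left, z up, the work surface at z = 0. Lengths are in m, angles in degrees, forces in N, time in s.
With the tool pointing down it reaches from about 0.3 to 0.875 m from the base axis. Payload 6.4 kg.
Tool frame: the origin (TCP) lies midway between the tips of the shut fingers; the grasp point (between the pads) lies 19 mm behind it; z points along the fingers, y is the line along which they close (so a half turn about z gives the same grasp; the last joint's range is limited). The gripper opens to 88 mm and grips with 3 to 60 N. Pads are 18 mm wide; open, the fingers measure 123 mm over their backs; the gripper's body (75 mm by 187 mm) begins 45 mm behind the grasp point.
Start: joints at [53.325, 10.359, 92.074, -0, 77.567, -11.82], TCP at [0.242, 0.522, 0.217] pointing down, gripper open.
Joint ranges: [-171.53, 171.53], [-51.25, 118.39], [17.06, 147.69], [-65.23, 245.23], [0, 150.52], [-178.68, 178.68]. Speed limits (degrees/s): [147.25, 147.25, 172.46, 180, 180, 180].

### API

Orientations are given as a 3x3 rotation matrix whose columns are the frame's x, y, z axes.
In Python, from station import r gives the robot as it stands. The module is installed in compiled form; this text tells all that it offers. Calls block until the motion is done:
- r.move_pose(position, orientation): joint-space move of the TCP to a pose.
- r.movel(position, rot=None, v=0.15, threshold=None): straight line of the TCP; rot=None keeps the orientation; v is the mean speed in m/s. With threshold (N) it stops when the force on the tool has changed by that much, and returns True; else False.
- r.movej(angles): joint-space move.
- r.move_gripper(opening, strength=None): finger opening in m; strength is the grip in N (None keeps the last); returns when the fingers have stopped.
- r.wait(seconds).
- r.ik(position, orientation): joint angles nearest the present ones, or None.
- r.read_camera(name): name is "scene" or "top" or "wrist"; returns a dict with "pixels" (400x640x3 uint8, blue, green, red), "fx", "fy", "cx", "cy" (pixels), "D" ([k1, k2, p1, p2, k3] as OpenCV has them; the pictures are not rectified), "R" (3x3) and "t" (3): a world point X has camera coordinates R X + t. Camera axes: x right, y down, z forward; pixel columns grow to the right and rows downward; lengths in m; the calibration is good to about 2 mm. A picture is of the moment at which its call begins. There is no depth.
A pose or a line that the arm cannot do raises r.PlanningError and nothing moves.
- r.job_done(): hands the job in; it is judged then, once.
Readings, each from a call of its own:
- r.read_time_s(): time.
- r.read_joint_pos(): joint angles.
- r.read_dq(): joint speeds.
- r.read_joint_efforts(): joint torques, N m.
- r.read_eef_pos(): TCP position.
- r.read_tcp_rot(): TCP orientation.
- r.read_ft_force(): force on the tool from outside, world axes, zero at the start.
- r.read_wrist_torque(): the same for the moment, N m.
- r.read_opening(): finger opening in m.
- r.read_gripper_force(): force on a finger pad.
Only numpy, scipy, OpenCV 4.12 (cv2) and the standard library are available. Lean on these libraries where they do the work, as an engineer would, in place of code of your own. Each camera call takes 0.05 s, during which the arm holds its last target. There are 200 camera calls.

### The job

Without grasping anything, gently push the magnifier's arm round with a fingertip until the lens is centred over the card box that holds the bangle, keeping off the lens itself. Then, with the lens standing there, push the locking lever on top of the post clockwise as far as it goes, without forcing it. Leave the boxes and everything else on the bench where they are.

Things in the scene. Friction and masses are not known exactly. Their poses are not given: they have to be found in the camera images.
- stand: bench magnifier stand, fixed to the bench: a round foot (150 mm across, 18 mm high) with an upright steel post (24 mm across). Origin on the post's axis at bench level, z up; x and y are the stand's own directions, used below
- lens_arm (a joint): the magnifier's level arm, swinging about the post axis; rad, growing counter-clockwise from above, -1.5 to 1.3; at 0 it points along the stand's -x. A bar 12 mm wide and high, its centreline 150 mm above the bench, bare from 20 to 185 mm from the post axis. Friction about 0.2 N m: 1.5 N at mid bar moves it, and it stays where it is left, locked or not
- lens: the round magnifier lens in its frame, 108 mm across, 16 mm high, on the end of the bar, which it can tilt about, stiffly. Origin at the centre of the glass, 240 mm from the post axis and 150 mm above the bench
- lock_lever (a joint): the small lever on top of the post, turning about the post axis; rad, growing clockwise from above: 0 loose, 1.4 its end stop (locked). At 0 it points 0.8 rad counter-clockwise of the stand's -x (towards the robot's right), at 1.4 it points 0.6 rad clockwise of it (left). Friction about 0.06 N m; it stays where left and does not drag the lens arm along
- lock_tip (a point): centre of the 18 mm ball on the end of the locking lever, 56 mm from the post axis and 182 mm above the bench; between ball and the 32 mm hub the lever is a 10 mm round rod at the same height
- bangle_box: open white card box, 80 by 80 mm and 20 mm high, holding a round metal bangle (63 mm across, lying flat in the middle). Loose, 60 to 130 g. Origin at the centre of its underside. It stands on the lens's path, up to about 10 mm off it
- stone_box: an equal card box holding one domed stone, 34 mm across; loose
- stud_box: an equal card box holding six small metal studs; loose
- glue_bottle: bystander, loose: glue bottle with a red cap, 52 mm across, 125 mm tall, standing. Origin at the underside, middle
- jar: bystander, loose: glass jar with a yellow lid, 76 mm across, 100 mm tall. Origin at the underside, middle
- bowl: bystander, loose: green plastic bowl, 100 mm across, 42 mm tall. Origin at the underside, middle
- dish: bystander, loose: small white dish, 60 mm across, 18 mm tall. Origin at the underside, middle
- pliers: bystander, loose: pliers lying flat, 125 mm long, 12 mm high. Origin at the underside, near the middle of its length
- needle_file: bystander, loose: file with a wooden handle lying flat, 110 mm long, 18 mm high. Origin at the underside, near the middle of its length
Not all that is in view belongs to the job. What is shaped like the bangle_box but black or purple is not meant.

How it is judged:
By the outcome, as a careful person would: the job done as asked, in the order asked, and still so for the second after the job is handed in, with the robot touching nothing.
It also fails if it takes over 70 s, if anything falls off the work surface, if the arm or the gripper's body presses on something with over 40 N, if the wrist force passes 120 N, or if a joint passes its speed limit or range.

## Working session

There is one attempt and no reset: what is moved stays moved. The work goes in short steps, each a Python script; the robot and the scene stay as the last script left them, time stands still between calls to the robot, and variables do not carry over. Pictures are saved under pics/ and viewed, at most 10 in all, crops included, and the job is handed in when it is done.

```bash
mkdir -p pics
cat > h.py <<'E'
import numpy as np, cv2
from station import r
def shot(n,f=None):
    c=r.read_camera(n)
    if f: cv2.imwrite('pics/'+f,c['pixels'])
    c['K']=np.array([[c['fx'],0,c['cx']],[0,c['fy'],c['cy']],[0,0,1.]])
    for k in('R','t','D'): c[k]=np.array(c[k],float)
    return c
def ray(c,uv):
    p=cv2.undistortPoints(np.array([[uv]],float),c['K'],c['D'])[0,0]
    return -c['R'].T@c['t'], c['R'].T@np.array([*p,1])
def plane(c,uv,z):
    o,d=ray(c,uv); return o+d*(z-o[2])/d[2]
def two(a,ua,b,ub):
    o,d=ray(a,ua);p,e=ray(b,ub)
    s=np.linalg.lstsq(np.c_[d,-e],p-o,rcond=None)[0]
    x,y=o+d*s[0],p+e*s[1]; return (x+y)/2,np.linalg.norm(x-y)
def proj(c,X):
    return cv2.projectPoints(np.array([X],float),cv2.Rodrigues(c['R'])[0],c['t'],c['K'],c['D'])[0][0,0]
E
python3 - <<'E'
from h import *
for n in('scene','top'):
    c=shot(n,n+'0.png'); print(n,-c['R'].T@c['t'],c['R'][2],c['fx'])
print(r.read_time_s(), r.read_tcp_rot())
E
```

```text
scene [1.1237135  0.68243799 0.77728491] [-0.51268389 -0.63991063 -0.57242433] 460.7925854004138
top [ 0.38883012 -0.02581197  1.24658347] [ 0.15256692  0.01223596 -0.98821739] 422.93355688982547
0.1 [[-9.07401536e-01  4.20263784e-01 -8.96723253e-04]
 [ 4.20264633e-01  9.07400767e-01 -1.21944870e-03]
 [ 3.01197244e-04 -1.48339069e-03 -9.99998854e-01]]
```

View pics/scene0.png

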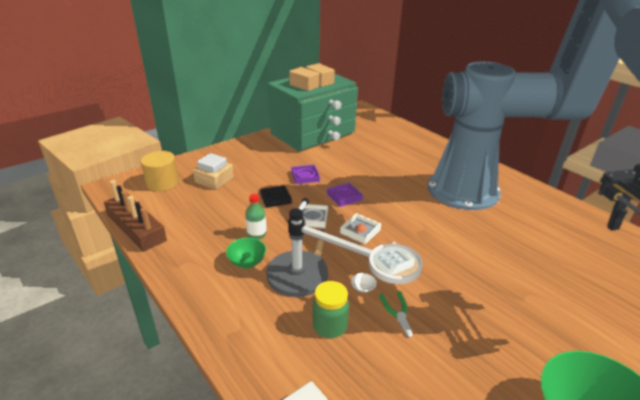

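View pics/top0.png

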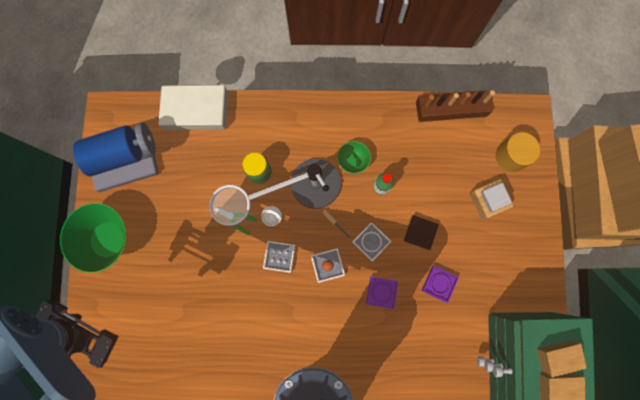

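The scene picture shows the stand post near (297,245) with the lens at (395,263). In the top picture the post is at (318,178), the lens at (229,205), the bangle box at (372,241), the stone box at (328,265) and the stud box at (280,257). The arm has to swing counter-clockwise to reach the bangle box.

Run:
```python
import cv2
a=cv2.imread('pics/top0.png')[135:295,200:440]; cv2.imwrite('pics/topc.png',cv2.resize(a,None,fx=3.3,fy=3.3,interpolation=cv2.INTER_CUBIC))
a=cv2.imread('pics/scene0.png')[180:320,230:440]; cv2.imwrite('pics/scenec.png',cv2.resize(a,None,fx=3.8,fy=3.8,interpolation=cv2.INTER_CUBIC))
```

```text
(no output)
```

View pics/topc.png

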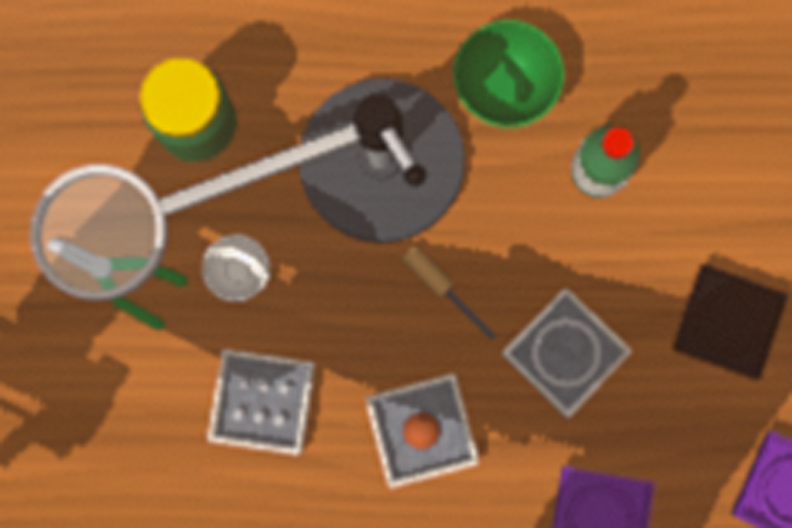

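View pics/scenec.png

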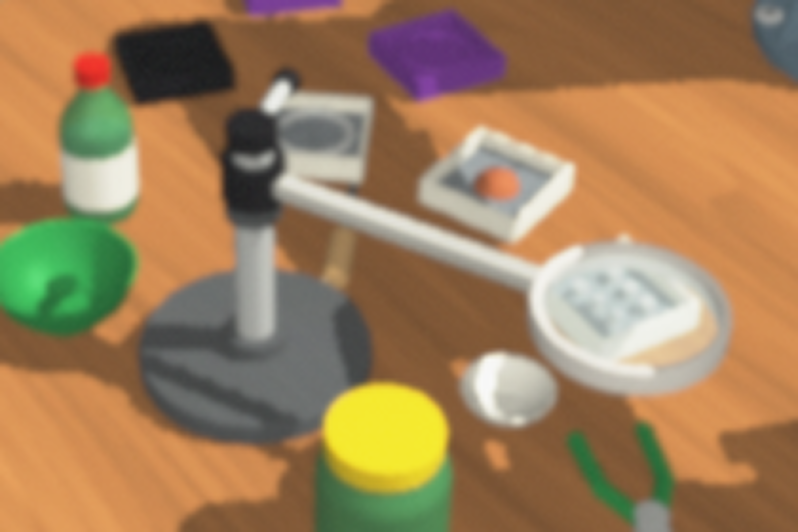

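The crops show the lens ring at top (229.7,205.3), the hub at (314.5,172), the lever ball at (325.8,188) and the bangle at (371.8,241.4). In the scene view the ball is at (305.5,201), the lens at (395.8,263.2) and the bangle at (313.7,214.7).

Run:
```python
from h import *
t=shot('top');s=shot('scene')
T=lambda u,v:(200+u/3.3,135+v/3.3)
S=lambda u,v:(230+u/3.8,180+v/3.8)
p=lambda n,x:print(n,np.round(x,4))
for n,a,b in(('lens',T(98,232),S(630,316)),('ball',T(415,175),S(287,80)),('bangle',T(567,351),S(318,132)),('jarlid',T(180,97),S(385,432)),('hub',T(378,119),S(252,122)),('cap',T(618,142),S(92,70))):
    print(n,*[np.round(q,4) for q in two(t,a,s,b)])
p('foot top',plane(t,T(382,160),.018)); p('foot scene',plane(s,S(256,353),.018)); p('hub z.19',plane(t,T(378,119),.19))
p('lens z.15',plane(t,T(98,232),.15));p('bangle z0.004',plane(t,T(567,351),.004));p('rim',plane(t,T(567,352),.02))
p('ball',plane(t,T(415,175),.182)); p('bowl',plane(t,T(510,72),.042));p('arm root',plane(t,T(356,131),.155));p('arm end',plane(t,T(165,206),.155))
p('dish',plane(t,T(236,267),.018))
# subpixel foot: dark gray mask
```

```text
lens [0.5546 0.2234 0.1461] 0.0003
ball [ 0.5967 -0.0307  0.1795] 0.0002
bangle [ 0.4707 -0.1659  0.009 ] 0.0042
jarlid [0.6799 0.1701 0.0919] 0.0002
hub [ 0.6415 -0.0024  0.1829] 0.003
cap [ 0.6383 -0.1989  0.1136] 0.0011
foot top [ 0.6415 -0.0016  0.018 ]
foot scene [0.6535 0.0124 0.018 ]
hub z.19 [ 0.6386 -0.0016  0.19  ]
lens z.15 [0.5541 0.2224 0.15  ]
bangle z0.004 [ 0.4726 -0.1679  0.004 ]
rim [ 0.4706 -0.166   0.02  ]
ball [ 0.5961 -0.0306  0.182 ]
bowl [ 0.7174 -0.1151  0.042 ]
arm root [0.6369 0.0167 0.155 ]
arm end [0.5748 0.1682 0.155 ]
dish [0.5436 0.1271 0.018 ]
```

```bash
cat >> h.py <<'E'
def rot(yb):  # tool down, y axis along bearing yb (deg)
    b=np.radians(yb); y=np.array([np.cos(b),np.sin(b),0]); z=np.array([0,0,-1.]); return np.c_[np.cross(y,z),y,z]
E
python3 - <<'E'
from h import *
r.move_gripper(0.0,20)
r.move_pose([0.46,-0.08,0.40],rot(0))
c=shot('wrist','w1.png'); print(-c['R'].T@c['t'],c['R'][2],r.read_joint_pos(),r.read_time_s(),r.read_opening())
np.savez('w1',**{k:c[k] for k in('R','t','K','D')})
E
```

```text
[ 0.45845242 -0.01462598  0.56868719] [ 8.42257249e-04 -2.54516742e-01 -9.67068001e-01] [-2.44011819e+01 -9.12162237e+00  9.11395652e+01  8.89384158e-03
  9.80076389e+01 -2.44790029e+01] 3.9167 0.0003827469502297085
```

View pics/w1.png

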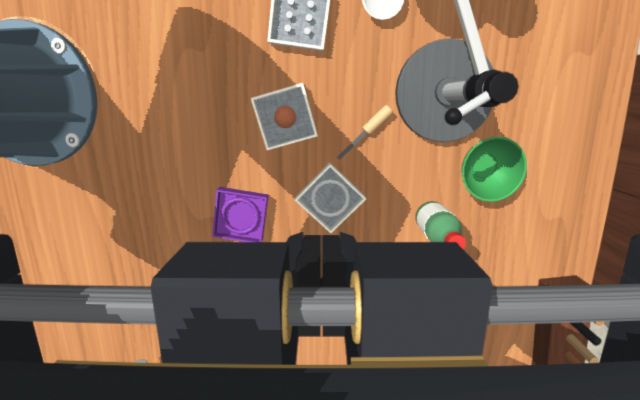

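The wrist picture shows the bangle box with rim corners (330,164), (367,199), (331,233) and (295,199). The bangle is at (330,197), the foot is centred near (445,91) and the lever ball is at (453,117).

Run:
```python
from h import *
c=dict(np.load('w1.npz')); im=cv2.imread('pics/w1.png')
p=lambda n,x:print(n,np.round(x,4))
p('rim',plane(c,(330.7,198.8),.02)); p('bangle',plane(c,(330,197),.004)); p('ball',plane(c,(453.5,117),.182)); p('hub',plane(c,(503,87),.195))
# foot: low-saturation dark pixels near (445,91); edge points -> plane z=.018 -> circle fit
hsv=cv2.cvtColor(im,cv2.COLOR_BGR2HSV)
m=((hsv[...,1]<70)&(hsv[...,2]<140)).astype('u1'); m[:,:390]=0;m[:,530:]=0;m[150:]=0;m[:30]=0
m=cv2.morphologyEx(m,cv2.MORPH_OPEN,np.ones((3,3)))
k=max(cv2.findContours(m,0,1)[0],key=cv2.contourArea)[:,0]
P=np.array([plane(c,q,.018)[:2] for q in k.astype(float)])
x0=np.array([.6415,-.002]); d=np.linalg.norm(P-x0,axis=1); P=P[abs(d-.075)<.008]
from scipy.optimize import least_squares
f=least_squares(lambda v:np.hypot(*(P-v[:2]).T)-v[2],[*x0,.075],loss='soft_l1',f_scale=.001)
print('foot',f.x,len(P))
t=dict(shot('top')); 
print('ball two',two(c,(453.5,117),t,(325.8,188)),'bangle two',two(c,(330,197),t,(371.8,241.4)))
```

```text
rim [ 0.4742 -0.1645  0.02  ]
bangle [ 0.4735 -0.1658  0.004 ]
ball [ 0.5991 -0.0302  0.182 ]
hub [0.6427 0.0007 0.195 ]
foot [6.43804116e-01 2.51673752e-04 7.37042306e-02] 252
ball two (array([ 0.59328455, -0.03013067,  0.19760708]), np.float64(0.0010936764750105025)) bangle two (array([ 0.47361458, -0.16943895, -0.00967164]), np.float64(0.0005058558989990138))
```

```bash
cat >> h.py <<'E'
POST=np.array([.643,-.0007]); BOX=np.array([.4725,-.1655])
def pose(th,off,R=.13,z=.142):  # TCP beside a radial line at bearing th, offset off (ccw +), tool y tangential
    b=np.radians(th); u=np.array([np.cos(b),np.sin(b)]); n=np.array([-u[1],u[0]])
    return np.array([*(POST+R*u+off*n),z]), rot(th-90)
E
python3 - <<'E'
from h import *
p,o=pose(111,-.042,z=.26); r.move_pose(p,o); print(r.read_joint_pos().round() if hasattr(r.read_joint_pos(),'round') else r.read_joint_pos())
p,o=pose(111,-.042); r.movel(p,o,v=.12)
f0=np.array(r.read_ft_force()); fm=0
for th in [111]+list(np.arange(116,217,5))+[218]:
    p,o=pose(th,-.0235); r.movel(p,o,v=.05)
    f=np.linalg.norm(np.array(r.read_ft_force())-f0); fm=max(fm,f)
    if f>15: print('force',th,f); break
print(fm,r.read_time_s(),r.read_ft_force())
t=shot('top','top2.png'); s=shot('scene','scene2.png')
a=t['pixels'][135:295,200:440];b=s['pixels'][160:320,220:460]
cv2.imwrite('pics/c2.png',np.vstack([cv2.resize(q,None,fx=1.87,fy=1.87,interpolation=2) for q in(a,b)]))
a=cv2.resize(a,None,fx=3.3,fy=3.3,interpolation=2);cv2.imwrite('pics/t2c.png',a)
E
```

```text
[  2.  18.  78.  -0.  84. -19.]
1.6138799731111766 15.1083 [-0.34332846 -0.15449207  0.19817292]
```

View pics/c2.png

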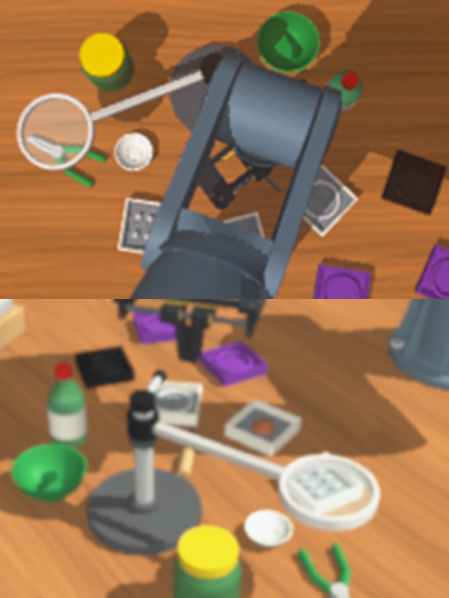

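The arm hasn't moved: the lens is still at its starting place near crop (55,131), and the gripper is now beyond it. I'll check where the tip went.

Run:
```python
from h import *
print(r.read_eef_pos(),pose(218,-.0235)[0],r.read_tcp_rot(),r.read_joint_pos())
s=shot('scene'); im=s['pixels'].copy()
for q in (r.read_eef_pos(),):
    print(proj(s,q))
p,o=pose(111,-.042);print(p,proj(s,p))
cv2.imwrite('pics/s3.png',cv2.resize(im[130:290,220:430],None,fx=3.6,fy=3.6,interpolation=2))
```

```text
[ 0.52592369 -0.06189579  0.14195648] [ 0.52609056 -0.06221774  0.142     ] [[-7.88811418e-01 -6.14635270e-01 -1.80766296e-04]
 [-6.14635295e-01  7.88811398e-01  1.77553604e-04]
 [ 3.34598073e-05  2.51161656e-04 -9.99999968e-01]] [-1.95692587e+01  9.27591415e+00  1.02573582e+02  6.58913184e-03
  6.81636706e+01 -1.47497135e+02]
[321.01616555 198.46742052]
[0.63562254 0.13571691 0.142     ] [338.04493373 257.83679017]
```

View pics/s3.png

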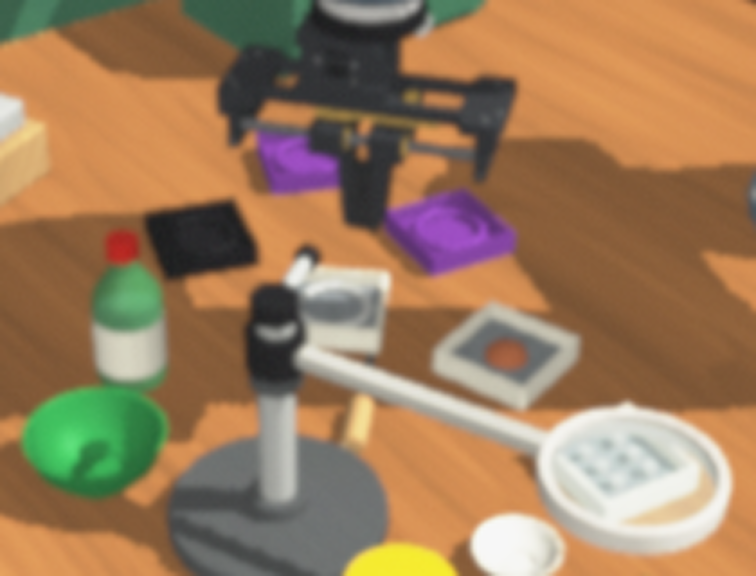

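The fingertip appears at scene (321,193), but the reported TCP projects to (321,198.5). The real tip looks higher than reported, so it probably passed over the bar. I'll check this in both views.

Run:
```python
from h import *
w=dict(np.load('w1.npz')); 
for z in (.40,.41,.42,.43): print(z,proj(w,[.46,-.08,z]))
s=shot('scene'); e=np.array(r.read_eef_pos()); R=np.array(r.read_tcp_rot())
for dz in(0,.01,.02,.03): print(dz,proj(s,e+[0,0,dz]),[proj(s,e+[0,0,dz]+k*.0175*R[:,1]) for k in(-1,1)])
im=s['pixels']
g=im[180:206,316:327].max(axis=2); print(g)
# bar height check: mid-bar pixel in scene/top
print(proj(s,[*(POST+.13*np.array([np.cos(np.radians(111.5)),np.sin(np.radians(111.5))])),.15]))
```

```text
0.4 [323.78659842 236.02809995]
0.41 [323.95202492 243.70473539]
0.42 [324.13712881 252.29911643]
0.43 [324.34560438 261.98451432]
0 [320.98636595 198.45093537] [array([314.18056296, 197.41760527]), array([327.83160793, 199.4902746 ])]
0.01 [321.05643812 195.08805825] [array([314.21639273, 194.05930156]), array([327.93632196, 196.12283494])]
0.02 [321.12721645 191.69128177] [array([314.25258568, 190.66724454]), array([328.04209116, 192.72134924])]
0.03 [321.19871156 188.26009582] [array([314.28914731, 187.24092783]), array([328.1489314 , 189.28530367])]
[[ 52  49  47  45  45  46  48  50  53  53  53]
 [ 54  50  47  46  44  44  49  48  52  53  54]
 [ 51  49  47  47  43  45  47  48  51  53  55]
 [ 52  48  47  46  44  44  47  50  51  53  56]
 [ 55  50  48  47  45  45  47  50  51  53  62]
 [ 54  48  47  45  45  45  48  49  52  54  67]
 [ 58  51  48  48  47  46  49  50  53  51  69]
 [ 60  49  48  48  48  48  49  49  52  53  69]
 [ 61  50  47  48  48  49  49  51  52  55  66]
 [ 65  48  47  48  48  48  50  51  53  54  70]
 [ 73  50  48  48  47  47  48  50  54  56  73]
 [ 94  64  55  53  50  50  50  52  53  65  77]
 [133 103  92  85  75  67  59  55  63  81  93]
 [172 153 145 137 127 114  93  81  85 101 110]
 [197 191 189 184 178 166 142 118 114 121 124]
 [205 206 206 207 205 198 180 159 145 137 133]
 [204 206 209 211 212 212 204 191 175 151 137]
 [201 203 206 208 210 213 213 210 195 168 145]
 [201 201 202 205 207 210 213 213 208 190 164]
 [200 200 199 201 202 205 209 212 213 206 188]
 [203 201 200 199 199 202 204 207 210 210 204]
 [204 202 202 201 202 200 201 202 205 207 208]
 [206 205 206 205 204 202 200 201 202 203 206]
 [211 208 209 209 208 207 204 204 203 202 204]
 [220 219 218 219 219 217 217 216 215 214 212]
 [226 226 228 229 227 226 226 227 225 225 227]]
[347.9708067  243.77644574]
```

Both views put the real fingertip about 16 mm above the reported TCP, so it cleared the 156 mm bar top. I'll repeat the push 18 mm lower and log the force.

Run:
```python
from h import *
e=np.array(r.read_eef_pos()); r.movel(e+[0,0,.1],v=.2)
p,o=pose(111,-.045,z=.24); r.move_pose(p,o)
p,o=pose(111,-.045,z=.124); r.movel(p,o,v=.12)
r.wait(.2); f0=np.array(r.read_ft_force()); L=[]
for th in [111]+list(np.arange(116,217,5))+[218]:
    p,o=pose(th,-.0235,z=.124); r.movel(p,o,v=.05)
    f=np.linalg.norm((np.array(r.read_ft_force())-f0)); L.append(round(f,1))
    if f>10: print('force',th,f); break
print(L,r.read_time_s())
t=shot('top','top4.png'); s=shot('scene','scene4.png')
cv2.imwrite('pics/c4.png',np.hstack([cv2.resize(q,None,fx=2.,fy=2.,interpolation=2) for q in(t['pixels'][130:300,220:410],s['pixels'][130:300,240:450])]))
```

```text
[np.float64(0.8), np.float64(0.8), np.float64(1.1), np.float64(1.1), np.float64(0.7), np.float64(0.7), np.float64(1.0), np.float64(1.4), np.float64(0.4), np.float64(0.7), np.float64(1.6), np.float64(1.0), np.float64(1.5), np.float64(1.8), np.float64(0.7), np.float64(0.5), np.float64(0.4), np.float64(1.2), np.float64(1.7), np.float64(1.4), np.float64(0.7), np.float64(1.2), np.float64(1.6)] 28.0917
```

View pics/c4.png

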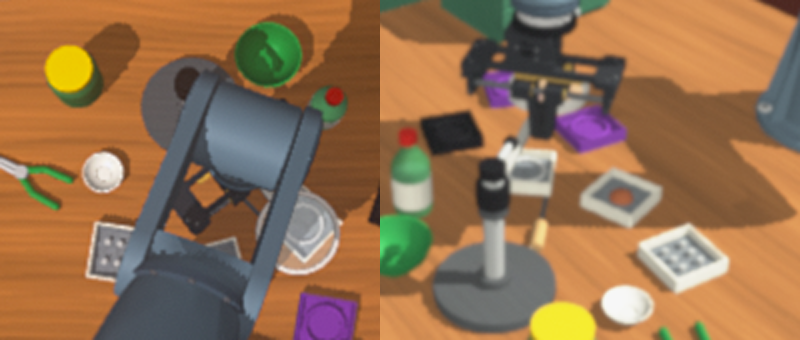

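The push worked. In the top crop the lens is over the bangle box at about full-frame (369,245.5), and the boxes have not moved. Next I'll retreat and measure the lens with the wrist camera.

Run:
```python
from h import *
t=shot('top'); L=plane(t,(369,245.5),.15); print(L, np.degrees(np.arctan2(*(L[:2]-POST)[::-1]))%360, np.hypot(*(L[:2]-POST)))
e,o=pose(218,-.04,z=.124); r.movel(e,o,v=.1)
e[2]=.23; r.movel(e,v=.3)
r.move_pose([0.43,-0.06,0.36],rot(0))
c=shot('wrist','w5.png'); np.savez('w5',**{k:c[k] for k in('R','t','K','D')}); print(r.read_time_s(),r.read_joint_pos())
for X in([*BOX,.02],[*BOX,.15],[*POST,.15],[.599,-.03,.182]): print(proj(c,X))
```

```text
[ 0.45196371 -0.1437945   0.15      ] 216.83480953627725 0.238685774443767
30.9667 [-2.36843870e+01 -1.33603396e+01  9.91251841e+01 -1.94578061e-04
  9.42991347e+01 -2.37169212e+01]
[350.72303176 219.27277215]
[359.74345613 255.58533386]
[527.37437969 108.2662461 ]
[497.41333735 139.34668378]
```

View pics/w5.png

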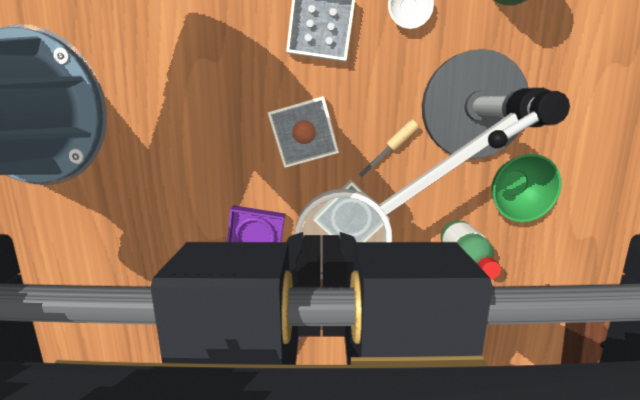

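The wrist picture shows the bar running from about (384,206) to (515,119). The lens ring spans u = 296 to 391, and its top is at v = 190. I'll get the bar's bearing from a colour mask.

Run:
```python
from h import *
c=dict(np.load('w5.npz')); im=cv2.imread('pics/w5.png')
m=(im.min(axis=2)>150)
P=[]
for u in range(395,485,3):
    v0=int(206+(u-384)*(119-206)/131.); v=np.where(m[v0-14:v0+15,u])[0]+v0-14
    if 4<len(v)<22: P.append(plane(c,(u,v.mean()),.154)[:2])
P=np.array(P); d,q=cv2.fitLine(P.astype('f4'),2,0,.01,.01).ravel().reshape(2,2)
if d[0]>0:d=-d
b=np.degrees(np.arctan2(d[1],d[0]))%360
n=np.array([-d[1],d[0]]); print(len(P),'bearing',b,'post off line',n@(POST-q),'res',np.std((P-q)@n))
for R in(POST,):
  B=BOX-R; print('box bearing',np.degrees(np.arctan2(B[1],B[0]))%360)
print('along line: box perp offset',n@(BOX-q), 'lens by line',POST+d*.24- n*(n@(POST-q)))
a=[plane(c,(u,v),.15) for u,v in((296,236),(391,236))]; print('lens edges',a)
```

```text
30 bearing 216.49786 post off line 0.0007019072534501082 res 0.0002109568984525527
box bearing 224.0260826463771
along line: box perp offset 0.031768990469163594 lens by line [ 0.44965154 -0.14288603]
lens edges [array([ 0.40033042, -0.14175094,  0.15      ]), array([ 0.50694199, -0.14172013,  0.15      ])]
```

```bash
cat >> h.py <<'E'
def barbearing(b0,f):
    r.move_pose([0.43,-0.06,0.36],rot(0)); c=shot('wrist',f); m=c['pixels'].min(axis=2)>150
    at=lambda R:proj(c,[*(POST+R*np.array([np.cos(np.radians(b0)),np.sin(np.radians(b0))])),.154])
    (u0,v0),(u1,v1)=at(.175),at(.085); P=[]
    for u in range(int(u0),int(u1),2):
        k=int(v0+(u-u0)*(v1-v0)/(u1-u0)); v=np.where(m[k-14:k+15,u])[0]+k-14
        if 4<len(v)<22: P.append(plane(c,(u,v.mean()),.154)[:2])
    P=np.array(P); d,q=cv2.fitLine(P.astype('f4'),2,0,.01,.01).ravel().reshape(2,2)
    if d[0]>0:d=-d
    n=np.array([-d[1],d[0]])
    print(len(P),'bearing',np.degrees(np.arctan2(d[1],d[0]))%360,'post off',n@(POST-q),'res',np.std((P-q)@n),'box perp',n@(BOX-q))
    return c
E
python3 - <<'E'
from h import *
p,o=pose(216.6,-.043,z=.22); r.move_pose(p,o)
p[2]=.124; r.movel(p,v=.15)
for th in (217,220,223,225.4):
    p,o=pose(th,-.0235,z=.124); r.movel(p,o,v=.04)
print(r.read_ft_force())
p,o=pose(225.4,-.04,z=.124); r.movel(p,o,v=.1)
p[2]=.22; r.movel(p,v=.3)
c=barbearing(224,'w6.png'); print(r.read_time_s())
np.savez('w6',**{k:c[k] for k in('R','t','K','D')})
# ball: dark blob near expected
print('ball exp',proj(c,[.598,-.03,.182]))
E
```

```text
[-0.18766064  0.10390279 -0.12212396]
32 bearing 223.94818 post off 0.0007568762480124045 res 0.0003670986755330041 box perp 0.0010792653559549528
38.0083
ball exp [496.29048427 139.27330064]
```

The lens is now within about 1 mm of the box centre. Next is the lever, pushed with the tip just above the bar top and against the ball.

Run:
```python
from h import *
Z=.146
p,o=pose(213,.042,R=.058,z=.26); r.move_pose(p,o)
p[2]=Z; r.movel(p,v=.15); r.wait(.1); f0=np.array(r.read_ft_force()); L=[]
for th in [213]+list(np.arange(207,140,-6)):
    p,o=pose(th,.0235,R=.058,z=Z)
    hit=r.movel(p,o,v=.05,threshold=8); f=np.array(r.read_ft_force())-f0; L.append(round(float(np.linalg.norm(f)),1))
    if hit: print('hit',th); break
if not hit:
  for th in np.arange(139.5,126,-1.5):
    p,o=pose(th,.0235,R=.058,z=Z)
    hit=r.movel(p,o,v=.02,threshold=5); f=np.array(r.read_ft_force())-f0; L.append((th,round(float(np.linalg.norm(f)),1)))
    if hit or np.linalg.norm(f)>4.5: print('stop',th,hit); break
print(L,r.read_time_s(),r.read_eef_pos())
t=shot('top','top7.png');s=shot('scene','scene7.png')
```

```text
stop 139.5 False
[0.8, 0.9, 0.8, 1.7, 0.2, 0.7, 0.9, 0.2, 0.7, 1.2, 0.4, 1.0, 4.3, (np.float64(139.5), 8.8)] 44.95 [0.58273458 0.01741582 0.14585478]
```

Run:
```python
from h import *
print(r.read_ft_force())
p,o=pose(139.5,.037,R=.058,z=.146); r.movel(p,o,v=.1)
p[2]=.26; r.movel(p,v=.3)
c=barbearing(224,'w8.png'); np.savez('w8',**{k:c[k] for k in('R','t','K','D')}); print(r.read_time_s())
for a in(132.9,140): print(a,proj(c,[*(POST+.056*np.array([np.cos(np.radians(a)),np.sin(np.radians(a))])),.182]))
im=c['pixels'][20:260,290:590]
cv2.imwrite('pics/w8c.png',cv2.resize(im,None,fx=2.5,fy=2.5,interpolation=2))
```

```text
[-5.58488189 -5.94846646  2.19588719]
33 bearing 223.91466 post off 0.0006743350185048353 res 0.0004034729073086162 box perp 0.0011354770518433525
46.7
132.9 [512.41917904  63.73143231]
140 [506.78067659  69.29116714]
```

View pics/w8c.png

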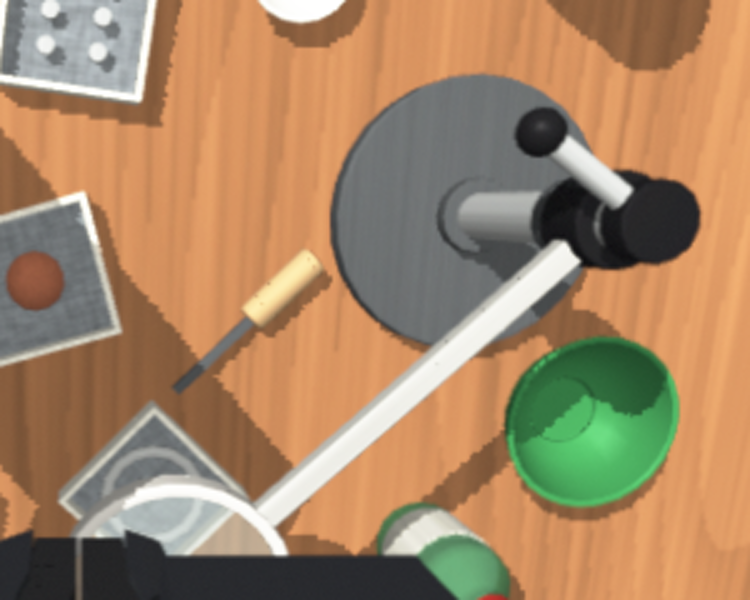

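The lens is still over the bangle box. The lever ball is now at wrist pixel (506.4,72.4). I'll compute the turn from w5 and w8 using the rod direction and the ball position.

Run:
```python
from h import *
for n,cam in(('w5','w5'),('w6','w6'),('w8','w8')):
    c=dict(np.load(cam+'.npz')); im=cv2.imread(f'pics/{n}.png')
    # ball: dark blob
    g=(im.max(axis=2)<45).astype('u1')
    b0=(497,139) if n!='w8' else (506,72)
    g2=np.zeros_like(g); x,y=b0; g2[y-13:y+14,x-13:x+14]=g[y-13:y+14,x-13:x+14]
    k=max(cv2.findContours(g2,0,1)[0],key=cv2.contourArea); (u,v),rad=cv2.minEnclosingCircle(k)
    B=plane(c,(u,v),.182)[:2]; d=B-POST
    print(n,(u,v),rad,B,np.hypot(*d),np.degrees(np.arctan2(d[1],d[0]))%360)
c=dict(np.load('w8.npz')); print('hub',[plane(c,(552,108.4),z) for z in(.19,.2,.21)])
a=plane(c,(290+562/2.5,20+145/2.5),.182);b=plane(c,(290+620/2.5,20+193/2.5),.182); d=(a-b)[:2];print('rod',np.degrees(np.arctan2(d[1],d[0]))%360)
```

```text
w5 (497.5, 139.5) 8.860122680664062 [ 0.59910348 -0.03014693] 0.05285854974386935 213.8547366934953
w6 (497.3415222167969, 138.80601501464844) 8.932222366333008 [ 0.59898799 -0.0295411 ] 0.052620016399867235 213.23685106644353
w8 (506.0, 72.5) 10.062405586242676 [0.59968862 0.03243296] 0.05453134892487864 142.58421688612083
hub [array([0.64366633, 0.00071292, 0.19      ]), array([0.63729346, 0.00083532, 0.2       ]), array([0.63092058, 0.00095772, 0.21      ])]
rod 145.57013585417948
```

The lever turned about 71° and then the force rose steeply at ball bearing ~142.6°. To tell the end stop from a gripper collision, I'll press again lightly with the tool turned 90° and see where it blocks.

Run:
```python
from h import *
Z=.148; Q=lambda th,off,z=Z:(pose(th,off,R=.06,z=z)[0],rot(th-180))
p,o=Q(148,.036,.25); r.move_pose(p,o); p[2]=Z; r.movel(p,v=.2); r.wait(.1); f0=np.array(r.read_ft_force()); L=[]
for th in [148,146]+list(np.arange(145,128,-1.)):
    p,o=Q(th,.018); r.movel(p,o,v=.03); r.wait(.05)
    f=np.array(r.read_ft_force())-f0; n=rot(th+90)[:2,1]; L.append((float(th),round(float(n@f[:2]),1),round(float(np.linalg.norm(f)),1)))
    if np.linalg.norm(f)>8: break
print(L)
p,o=Q(th,.034); r.movel(p,o,v=.1); p[2]=.26; r.movel(p,v=.3)
c=barbearing(224,'w9.png'); np.savez('w9',**{k:c[k] for k in('R','t','K','D')}); print(r.read_time_s())
im=c['pixels']; g=(im.max(axis=2)<45).astype('u1'); g2=np.zeros_like(g); sl=np.s_[45:90,490:528]; g2[sl]=g[sl]
for k in cv2.findContours(g2,0,1)[0]:
    if cv2.contourArea(k)>60:
        (u,v),R=cv2.minEnclosingCircle(k); d=plane(c,(u,v),.182)[:2]-POST; print(u,v,R,np.hypot(*d),np.degrees(np.arctan2(d[1],d[0]))%360)
```

```text
[(148.0, -0.7, 1.4), (146.0, -0.2, 1.0), (145.0, 0.0, 0.7), (144.0, 0.1, 0.4), (143.0, 0.2, 0.4), (142.0, 3.5, 3.5), (141.0, 6.3, 6.5), (140.0, 9.1, 9.5)]
32 bearing 223.90244 post off 0.0007194347537962264 res 0.0003211069928563258 box perp 0.0012311664141622556
52.9083
505.94232177734375 71.92308044433594 10.000553131103516 0.05437826736417756 142.55894235350397
```

It blocks rigidly at the same bearing with a different tool orientation, so this is the end stop. The lens has not shifted and the robot is clear, so I'm handing in.

```bash
python3 -c "
from h import *
print(r.job_done(), r.read_time_s())"
```

```text
the job is handed in; nothing more can be done
the job is handed in; nothing more can be done
```

Job handed in at about 53 s: the lens stands within about 1 mm of the bangle box's centre by camera, and the lever blocked rigidly at the same angle from two tool orientations (peak about 9.5 N), so I took that as its end stop although I measured about 71° of turn against the 80° stated; the boxes and bystanders looked unmoved.

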